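# Line up pantry goods by height on the display board

### The job

Line up the white squeeze bottle, the green squeeze bottle, the red-capped spice jar and the small upright tin on the board in order of height, one standing upright and centred on each cork spot: the tallest on the spot next to the blue bookend, down to the shortest next to the yellow bookend. Tip nothing over and leave the other jars and the flat tin where they stand.

Things in the scene. Friction and masses are not known exactly. Their poses are not given: they have to be found in the camera images.
- white_bottle: White squeeze bottle with a white cap, the tallest of the four: 176 mm high. The body is oval, 80 mm along its own y and only 42 mm along its own x; the round cap, the top 23 mm, is 49 mm across with upright sides and can be gripped. 0.3 to 0.55 kg. Origin: centre of its underside, z up.
- green_bottle: Dark green squeeze bottle with a green cap, second tallest: 145 mm high. The body is oval, 68 mm along its own y, 43 mm along its own x; the round cap, the top 25 mm, is 43 mm across with upright sides and can be gripped. 0.1 to 0.2 kg. Origin: centre of its underside, z up.
- spice_jar: Round spice jar with a red cap and red-brown contents, third tallest: 106 mm high, 45 mm across; the cap is the top 21 mm, 45 mm across with upright sides. 0.08 to 0.15 kg. Origin: centre of its underside, z up.
- small_tin: Small round tin with a silver lid and a dark blue and cream label, the shortest of the four: 72 mm high, 58 mm across. 0.13 to 0.25 kg. Origin: centre of its underside, z up.
- board: Flat dark wooden display board, fixed, 520 mm long (own y), 86 mm wide (own x), its top 12 mm above the worktop. Four round cork spots 76 mm across lie flush in its top, centred across the board (x = 0) at y = -165, -55, 55 and 165 mm. Origin: centre of its underside, z up.
- blue_end: Blue bookend fixed upright on one end of the board (either end), 76 mm wide (along the board's x), 16 mm thick, 55 mm high. Origin: centre of its underside, on the board's top and centre line, 245 mm from the board's centre, so 80, 190, 300 and 410 mm from the centres of the four spots.
- yellow_end: Yellow bookend, same size, fixed on the other end of the board; same origin.
- gold_lid_jar: Bystander: squat glass jar with a gold-yellow lid, 67 mm across, 82 mm high; stays where it is. Origin: centre of its underside, z up.
- grey_lid_jar: Bystander: glass jar with a grey lid, 68 mm across, 94 mm high; stays where it is. Origin: centre of its underside, z up.
- flat_tin: Bystander: flat, wide tin with a silver lid, 86 mm across, 40 mm high; stays where it is. Origin: centre of its underside, z up.
Mind the look-alikes: they are no part of the job. What is shaped like the white_bottle but orange is not meant.

How it is judged:
By the outcome, as a careful person would: the job done as asked, in the order asked, and still so for the second after the job is handed in, with the robot touching nothing.
It also fails if it takes over 128 s, if anything falls off the work surface, if the arm or the gripper's body presses on something with over 40 N, if the wrist force passes 120 N, or if a joint passes its speed limit or range.

### The arm

A 6-joint arm with a two-finger parallel gripper is mounted at the origin on a cart in front of the work surface, level with it; the furniture and walls round the work are solid. World frame = base frame: x ahead of the robot, y to its left, z up, the work surface at z = 0. Lengths are in m, angles in rad, forces in N, time in s.
With the tool pointing down it reaches from about 0.3 to 0.75 m from the base axis. Payload 8.5 kg.
Tool frame: the origin (TCP) lies on the centre line of the jaws, within the pads' length; the fingertips stand 8 mm ahead of it and the grasp point (between the pads) lies 11 mm behind it; z points along the fingers, y is the line along which they close (so a half turn about z gives the same grasp; the last joint's range is limited). The gripper opens to 85 mm and grips with 20 to 120 N. Pads are 22 mm wide; open, the fingers measure 114 mm over their backs; the gripper's body (76 mm by 85 mm) begins 54 mm behind the grasp point. The pads swing forward as they close: fully open they stand 13 mm farther back than shut.
Start: joints at [1.134, 0.381, 1.297, -0, 1.464, -0.215], TCP at [0.121, 0.537, 0.239] pointing down, gripper open.
Joint ranges: [-3.11, 3.11], [-0.89, 2.33], [0.22, 2.48], [-1.42, 4.56], [0.17, 2.85], [-2.88, 2.88]. Speed limits (rad/s): [2.39, 2.39, 3.14, 3.14, 3.14, 3.14].

### API

Orientations are given as [roll, pitch, yaw] about the fixed x, y, z axes, in that order (R = Rz(yaw) Ry(pitch) Rx(roll)).
In Python, from plant import r, viewer gives the robot as it stands.
- The arm moves only by the shell command python3 -m inch 'ROWS'. ROWS is JSON, a list of rows, each an object of numbers: "gripper": the finger opening in mm, from 0 to 85.4; "dx", "dy", "dz": the shift along the world's x, y, z in mm; "turn": the turn about the world's z in rad. A call has 1 to 10 rows; each row shifts and turns the commanded pose from where the row before left it; what a row does not reach is not made up. A row lasts 1/10 s, in which the tool goes at most 50 mm and 8.59 degrees, less where a joint would pass 70% of its speed; a pose out of reach is approached as far as the arm can. A call with a gripper value outside its range is refused whole. The fingers move at their own pace and stop on an object; the grip force is fixed at half the most. Time passes only in rows, so rows that do not move let the fingers close. It gives the time, the measured TCP pose, the force, the opening and the grip force at its end, in the units of the state.
- r.get_obs(): the state, without advancing time (a new reading comes with each control period).
- viewer.snapshot(name): name is "side" or "top" or "wrist"; returns a dict with "color" (400x640x3 uint8, red, green, blue), "vfov" (degrees; the focal length in pixels is half the picture's height over the tangent of half this angle, whatever the lens; pixels are square), "cx", "cy" (the principal point, pixels), "R" (3x3) and "t" (3): a world point X has camera coordinates R X + t; the wrist camera has in their place "hand_eye" (4x4, takes a point from camera to tool coordinates, whose origin is the TCP and whose axes are the flange's). Camera axes: x right, y down, z forward; pixel columns grow to the right and rows downward; lengths in m; the calibration is good to about 2 mm. A picture is of the moment at which its call begins: read the wrist's pose just before it. There is no depth.
- r.job_done(): hands the job in; it is judged then, once.
The state is a dict: "time_s": time; "joints": joint angles; "qd": joint speeds; "joint_torque": joint torques, N m; "eef_pos": TCP position; "tool_rot": TCP orientation; "contact_force": force on the tool from outside, world axes, zero at the start; "wrist_torque": the same for the moment, N m; "width": opening from 0.0 (shut) to 1.0 (fully open); "grasp_force": force on a finger pad.
Only numpy, scipy, OpenCV 4.12 (cv2) and the standard library are available. Lean on these libraries where they do the work, as an engineer would, in place of code of your own. Each camera call takes 0.05 s, during which the arm holds its last target. There are 200 camera calls.

## Working session

There is one attempt and no reset: what is moved stays moved. The work goes in short steps, Python scripts to look and compute and a shell command to move; the robot and the scene stay as the last step left them, time stands still between calls to the robot, and variables do not carry over. Pictures are saved under pics/ and viewed, at most 14 in all, crops included, and the job is handed in when it is done.

```bash
mkdir -p pics
cat > h.py <<'E'
import numpy as np, cv2, pickle
from plant import r, viewer
def snap(name,tag):
    o=r.get_obs(); s=viewer.snapshot(name); s['obs']=o
    cv2.imwrite(f'pics/{tag}.png',s['color'][:,:,::-1]); pickle.dump(s,open(f'pics/{tag}.pkl','wb')); return s
E
python3 - <<'E'
from h import *
for n in('side','top','wrist'):
    s=snap(n,n+'0'); print(n,{k:(np.round(v,3).tolist() if not isinstance(v,dict) else 0) for k,v in s.items() if k not in('color',)})
print(r.get_obs())
E
```

```text
side {'vfov': 44.733, 'cx': 318.554, 'cy': 200.376, 'R': [[0.367, -0.93, -0.012], [-0.772, -0.297, -0.563], [0.519, 0.216, -0.827]], 't': [-0.153, 0.43, 1.511], 'obs': 0}
top {'vfov': 49.02, 'cx': 318.36, 'cy': 199.817, 'R': [[-0.018, -1.0, 0.012], [-0.987, 0.016, -0.159], [0.159, -0.015, -0.987]], 't': [0.016, 0.511, 1.172], 'obs': 0}
wrist {'vfov': 58.343, 'cx': 321.208, 'cy': 199.025, 'hand_eye': [[-0.0, -0.963, -0.268, 0.067], [1.0, -0.0, 0.0, 0.0], [-0.0, -0.268, 0.963, -0.135], [0.0, 0.0, 0.0, 1.0]], 'obs': 0}
{'time_s': 0.15, 'joints': array([ 1.13370490e+00,  3.81098421e-01,  1.29801284e+00, -1.15881841e-05,
        1.46357709e+00, -2.15296789e-01]), 'qd': array([-1.87699962e-05, -2.06352691e-03, -1.82615463e-03, -2.51354135e-04,
       -1.36035432e-03, -2.15566562e-03]), 'joint_torque': array([ 2.22027862e-03, -4.48626852e+01, -2.31342727e+01, -1.65571018e-04,
        3.82843078e-03,  2.17579043e-05]), 'eef_pos': array([0.12090914, 0.53634754, 0.23884778]), 'tool_rot': array([-3.14051979e+00, -2.22828514e-04,  2.91979914e+00]), 'contact_force': array([0.44201199, 0.05751971, 0.49193095]), 'wrist_torque': array([ 0.01326527,  0.02071025, -0.01236925]), 'grasp_force': 0.0, 'width': 0.9986262093304142}
```

View pics/top0.png

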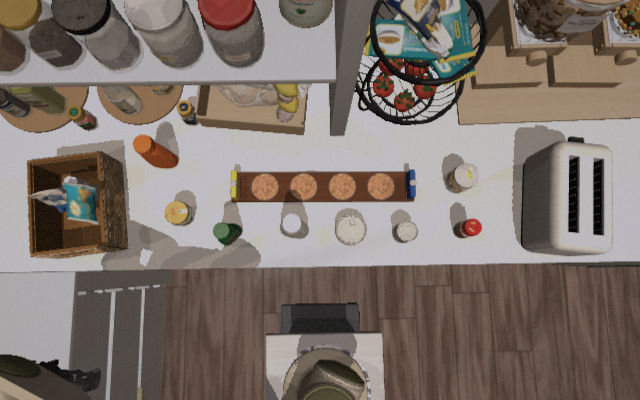

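View pics/side0.png

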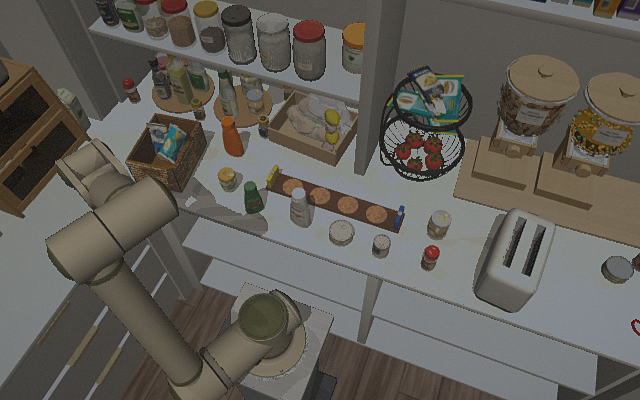

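Top view: the board runs from the yellow end (235,185) to the blue end (411,185). White cap is at (292,224), green cap (228,232), flat tin (350,229), small tin (405,231), red-capped jar (470,229), grey-lid jar (462,178), gold-lid jar (177,212) and the orange look-alike (155,150).

Candidates in the side view:
- **Spice jar:** (430,257) against (131,90) and the shelf jars. The one on the open worktop at (430,257) fits.
- **Small tin:** (381,244) against the flat tin (342,232) and the round tin at far right (618,268). (381,244) is small and upright.
- **White bottle:** (299,207). The orange one at (232,136) is excluded.

I'll confirm these in a crop.

Run:
```python
from h import *
a=cv2.imread('pics/side0.png')[160:280,215:465]; b=cv2.imread('pics/top0.png')[155:255,150:490]
a=cv2.resize(a,(700,336),interpolation=cv2.INTER_CUBIC); b=cv2.resize(b,(800,235),interpolation=cv2.INTER_CUBIC)
c=np.zeros((575,800,3),np.uint8); c[:336,:700]=a; c[340:575]=b
cv2.imwrite('pics/crop0.png',cv2.convertScaleAbs(c,alpha=1.3))
```

```text
(no output)
```

View pics/crop0.png

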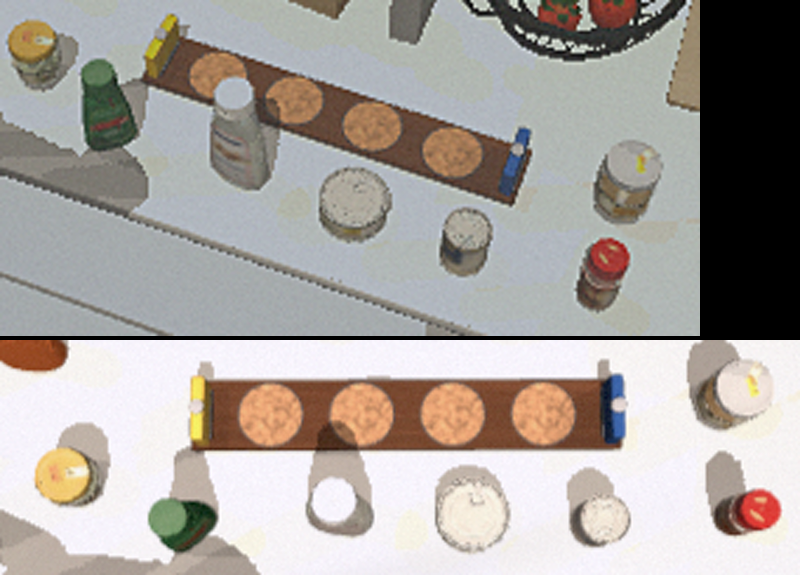

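View pics/wrist0.png

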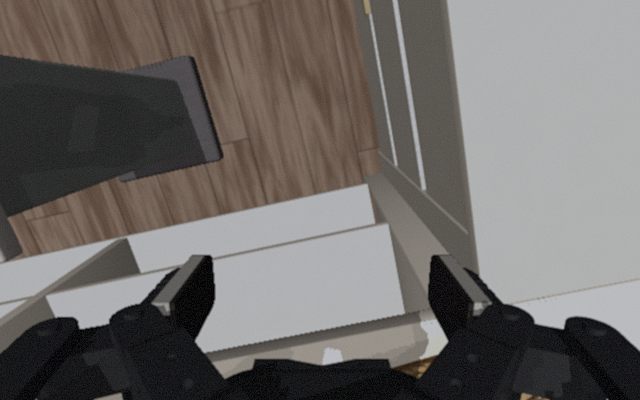

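The crop confirms all four. The white bottle is upright with an oval body, the green bottle is beside it, the small tin with the blue and cream label is right of the flat tin, and the red-cap jar is at far right. Next I'll measure them.

```bash
cat >> h.py <<'E'
def cam(s):
    f=200/np.tan(np.radians(s['vfov'])/2)
    if 'R' in s: R=np.array(s['R']);t=np.array(s['t'])
    else:
        from scipy.spatial.transform import Rotation as Ro
        T=np.eye(4);T[:3,:3]=Ro.from_euler('xyz',s['obs']['tool_rot']).as_matrix();T[:3,3]=s['obs']['eef_pos']
        T=np.linalg.inv(T@np.array(s['hand_eye']));R=T[:3,:3];t=T[:3,3]
    return f,R,t
def toz(s,uv,z):
    f,R,t=cam(s);C=-R.T@t;d=R.T@np.array([(uv[0]-s['cx'])/f,(uv[1]-s['cy'])/f,1.]);return C+d*(z-C[2])/d[2]
def blobs(s,roi,fn,n=1):
    x0,y0,x1,y1=roi;im=s['color'][y0:y1,x0:x1];hsv=cv2.cvtColor(im,cv2.COLOR_RGB2HSV).astype(int)
    m=fn(im.astype(int),hsv).astype(np.uint8);k,l,st,c=cv2.connectedComponentsWithStats(m)
    o=np.argsort(-st[1:,4])[:n]+1
    return [(l==i,c[i]+[x0,y0],st[i]+[x0,y0,0,0,0]) for i in o]
E
python3 - <<'E'
from h import *
s=pickle.load(open('pics/top0.pkl','rb'))
red=lambda i,h:((h[...,0]<8)|(h[...,0]>172))&(h[...,1]>140)&(h[...,2]>110)
green=lambda i,h:(h[...,0]>60)&(h[...,0]<90)&(h[...,1]>90)
yel=lambda i,h:(abs(h[...,0]-27)<6)&(h[...,1]>150)
blue=lambda i,h:(abs(h[...,0]-108)<10)&(h[...,1]>130)
cork=lambda i,h:(i[...,0]>150)&(h[...,1]>60)
for nm,roi,fn,z,n in [('red',(440,205,500,250),red,.106,1),('green',(205,212,250,252),green,.145,1),('yel',(225,160,250,210),yel,.067,1),('blue',(400,160,425,210),blue,.067,1),('cork',(245,165,402,206),cork,.012,4)]:
    for m,c,st in blobs(s,roi,fn,n): print(nm,c.round(1),st,toz(s,c,z).round(4))
for nm,(x0,y0,x1,y1) in dict(white=(270,205,315,250),tin=(390,215,420,250)).items():
    im=s['color'][y0:y1,x0:x1]; print(nm); print(im[::2,::2].min(2))
g=s['color'][212:252,205:250]; print(g[::2,::2,1])
E
```

```text
red [472.7 226.9] [465 219  17  17 184] [ 0.423  -0.3914  0.106 ]
green [230.3 231.7] [219 224  22  19  87] [0.4175 0.2298 0.145 ]
yel [233.2 191.7] [231 186   5  12  43] [0.5329 0.2383 0.067 ]
blue [410.2 184.8] [407 170   8  29 164] [ 0.5445 -0.243   0.067 ]
cork [264.4 186.3] [252 174  26  26 520] [0.557 0.16  0.012]
cork [342.  186.1] [329 174  27  25 513] [ 0.5543 -0.0607  0.012 ]
cork [380.2 185.8] [368 173  26  26 497] [ 0.5533 -0.1698  0.012 ]
cork [304.1 185.4] [291 174  26  26 459] [0.558 0.047 0.012]
white
[[187 190 186 187 190 190 183 129 130 129 130 130 127 127 127 125 128 189
  189 190 191 188 191]
 [186 189 189 187 187 187 183 128 129 131 126 131 125 129 126 131 128 139
  186 188 190 187 186]
 [189 188 187 186 187 191 127 126 126 130 131 130 129 129 126 127 129 142
  190 190 189 189 191]
 [189 189 188 190 188 186 131 130 129 129 126 130 128 128 130 127 129 134
  190 186 189 187 187]
 [188 187 186 189 187 181 128 129 127 132 166 151 144 128 128 130 128 129
  159 189 190 184 186]
 [188 188 190 188 190 183 127 128 175 187 190 185 190 180 130 124 128 129
  139 188 187 187 
[... 4034 characters left out ...]
188 188 186 190 185]
 [185 187 187 188 187 187 112  88  87  61  53  53  62  54  34  55  92 148
  146 189 190 186 191]
 [190 187 187 188 189 187 180  56  58  56  58  61  49  35  50  79 121 122
  122 125 154 186 188]
 [188 186 188 187 186 189 187 166  51  56  54  46  42  43 101 123 120 123
  122 121 123 137 147]
 [188 188 187 188 188 186 188 188 174 125  51  39  69 110 122 125 122 123
  120 111 107 102 105]
 [189 189 187 188 188 188 188 188 187 182 115 130 130 130 122 123 118 111
  108 106 107 106 106]
 [145 143 185 187 189 147 153 187 185 121 138 137 135 137 137 135 124 120
  121 122 122 120 123]
 [120 119 121 119 123 122 121 149 154 136 138 136 134 136 127 121 123 119
  124 121 121 123 123]]
```

```bash
python3 -m inch '[{"dz":40,"dy":-20},{"dz":40,"dx":10,"dy":-25},{"dx":22,"dy":-40,"turn":0.03},{"dx":22,"dy":-40,"turn":0.03},{"dx":22,"dy":-40,"turn":0.03},{"dx":22,"dy":-40,"turn":0.03},{"dx":22,"dy":-40,"turn":0.03},{"dx":22,"dy":-40,"turn":0.03},{"dx":22,"dy":-40,"turn":0.03},{"dx":22,"dy":-40,"turn":0.01}]'
python3 -m inch '[{"dx":22,"dy":-40},{"dx":22,"dy":-40},{"dx":22,"dy":-40},{"dx":22,"dy":-40},{"dx":20,"dy":-30},{"dx":0}]'
python3 - <<'E'
from h import *
s=snap('wrist','w1'); print(s['obs']['eef_pos'],s['obs']['tool_rot'],s['obs']['joints'],s['obs']['time_s'])
E
```

```text
[0.12090914 0.53634754 0.23884778] [-3.14051979e+00 -2.22828514e-04  2.91979914e+00] [ 1.13370490e+00  3.81098421e-01  1.29801284e+00 -1.15881841e-05
  1.46357709e+00 -2.15296789e-01] 0.15schema error: expected keys gripper, dx, dy, dz, turn
schema error: expected keys gripper, dx, dy, dz, turn
```

View pics/w1.png

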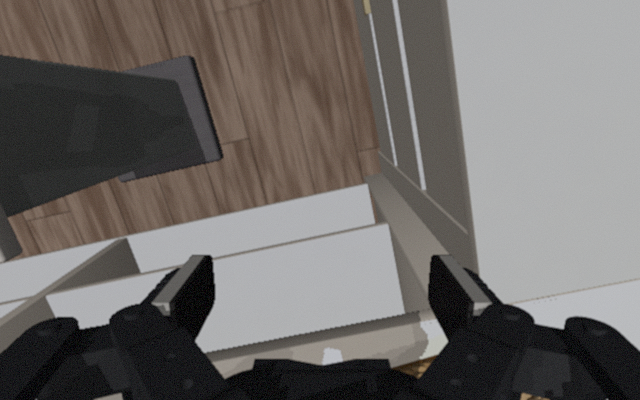

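Both calls were refused because every row needs all five keys, so nothing moved and the picture shows the start pose again. I'll resend complete rows.

```bash
python3 -m inch '[{"gripper":85,"dx":0,"dy":-20,"dz":40,"turn":0},{"gripper":85,"dx":10,"dy":-25,"dz":40,"turn":0},{"gripper":85,"dx":22,"dy":-40,"dz":0,"turn":0.03},{"gripper":85,"dx":22,"dy":-40,"dz":0,"turn":0.03},{"gripper":85,"dx":22,"dy":-40,"dz":0,"turn":0.03},{"gripper":85,"dx":22,"dy":-40,"dz":0,"turn":0.03},{"gripper":85,"dx":22,"dy":-40,"dz":0,"turn":0.03},{"gripper":85,"dx":22,"dy":-40,"dz":0,"turn":0.03},{"gripper":85,"dx":22,"dy":-40,"dz":0,"turn":0.03},{"gripper":85,"dx":22,"dy":-40,"dz":0,"turn":0.01}]'
python3 -m inch '[{"gripper":85,"dx":22,"dy":-40,"dz":0,"turn":0},{"gripper":85,"dx":22,"dy":-40,"dz":0,"turn":0},{"gripper":85,"dx":22,"dy":-40,"dz":0,"turn":0},{"gripper":85,"dx":22,"dy":-40,"dz":0,"turn":0},{"gripper":85,"dx":20,"dy":-30,"dz":0,"turn":0},{"gripper":85,"dx":0,"dy":0,"dz":0,"turn":0}]'
python3 - <<'E'
from h import *
s=snap('wrist','w2'); print(s['obs']['eef_pos'],s['obs']['tool_rot'],s['obs']['joints'],s['obs']['time_s'])
E
```

```text
time_s: 1.2
eef_pos: [0.3073, 0.1698, 0.3194]
tool_rot: [3.141, 0.001, 3.141]
contact_force: [1.3, 0.1, -0.1]
width: 0.999
grasp_force: 0.0
time_s: 1.8
eef_pos: [0.4166, -0.0216, 0.3186]
tool_rot: [-3.141, -0.001, 3.136]
contact_force: [-0.8, -0.2, 0.3]
width: 0.998
grasp_force: 0.0
[ 0.41662612 -0.02161734  0.31857465] [-3.14143428e+00 -1.01061393e-03  3.13557515e+00] [-3.37053903e-01  8.95716796e-02  1.46408427e+00 -4.78330442e-04
  1.58884097e+00 -1.90184122e+00] 1.8
```

View pics/w2.png

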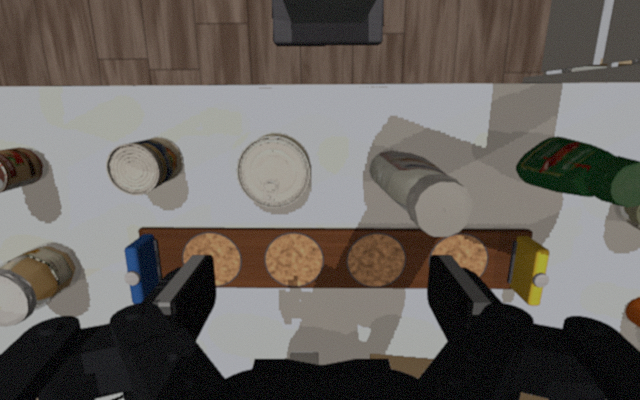

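w2 shows the four cork spots at (211,258), (293,259), (376,259) and (459,258). Blue is at left (140,265) and yellow at right (530,270). Small tin lid is at (140,167), flat tin (274,170), white cap (441,207), green cap at the right edge, and the red jar at the left edge (15,168).

Run:
```python
from h import *
s=pickle.load(open('pics/w2.pkl','rb'));t=pickle.load(open('pics/top0.pkl','rb'))
cork=lambda i,h:(i[...,0]>115)&(h[...,1]>70)&(h[...,0]<20)
for m,c,st in sorted(blobs(s,(160,232,495,288),cork,4),key=lambda b:b[1][0]): print('cork',c.round(1),st,toz(s,c,.012).round(4))
g=cv2.cvtColor(s['color'],cv2.COLOR_RGB2GRAY)
def circ(x0,y0,x1,y1,rr,z):
    c=cv2.HoughCircles(cv2.GaussianBlur(cv2.resize(g[y0:y1,x0:x1],None,fx=4,fy=4,interpolation=cv2.INTER_CUBIC),(9,9),2),cv2.HOUGH_GRADIENT,1.5,400,param1=80,param2=20,minRadius=rr[0]*4,maxRadius=rr[1]*4)
    c=c[0,0]/4; print('circ',c[:2]+[x0,y0],c[2],toz(s,c[:2]+[x0,y0],z).round(4))
circ(95,130,190,205,(22,34),.072)
circ(400,165,485,245,(22,34),.176)
circ(230,125,320,215,(30,42),.040)
for n,uv,z in(('white',(292,223.5),.176),('green',(220.6,230.6),.145),('tin',(407,231),.072),('red',(472.7,226.9),.106)): print('top',n,toz(t,uv,z).round(4))
c=np.vstack([s['color'][120:250,345:500]]);c=cv2.resize(c,None,fx=4,fy=4,interpolation=cv2.INTER_CUBIC)
cv2.imwrite('pics/w2c.png',c[:,:,::-1])
```

```text
cork [215.8 254.7] [ 183  233   57   53 1615] [ 0.5483 -0.1631  0.012 ]
cork [293.6 258.9] [ 266  234   57   52 2289] [ 0.555  -0.0593  0.012 ]
cork [384.7 249.4] [377 244  14  12  62] [0.542  0.0623 0.012 ]
cork [463.5 252.3] [ 432  235   55   41 1243] [0.5469 0.1676 0.012 ]
circ [133.0625 169.1875] 24.1 [ 0.4206 -0.2247  0.072 ]
circ [442.1875 211.6875] 26.65 [0.4377 0.0767 0.176 ]
circ [273.6875 171.6875] 35.5875 [ 0.4305 -0.0772  0.04  ]
top white [0.4321 0.0748 0.176 ]
top green [0.4205 0.2541 0.145 ]
top tin [ 0.418 -0.227  0.072]
top red [ 0.4229 -0.3914  0.106 ]
```

View pics/w2c.png

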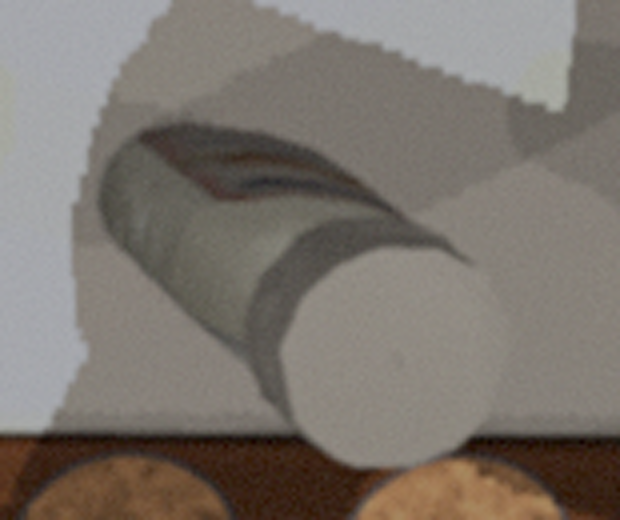

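Both views agree to about 3 mm: tin (0.4195, -0.226), white cap (0.434, 0.076), red jar (0.423, -0.391), green (0.4205, 0.254). From the yellow end, the spots are about (0.557, 0.160), (0.556, 0.050), (0.5545, -0.060) and (0.553, -0.170). I'll pick the tin first.

```bash
python3 -m inch '[{"gripper":85,"dx":1,"dy":-40,"dz":0,"turn":0},{"gripper":85,"dx":1,"dy":-40,"dz":0,"turn":0},{"gripper":85,"dx":1,"dy":-40,"dz":0,"turn":0},{"gripper":85,"dx":0,"dy":-40,"dz":-20,"turn":0},{"gripper":85,"dx":0,"dy":-40,"dz":-30,"turn":0},{"gripper":85,"dx":0,"dy":-4,"dz":-45,"turn":0},{"gripper":85,"dx":0,"dy":0,"dz":-45,"turn":0},{"gripper":85,"dx":0,"dy":0,"dz":-20,"turn":0},{"gripper":85,"dx":0,"dy":0,"dz":0,"turn":0},{"gripper":85,"dx":0,"dy":0,"dz":0,"turn":0}]'
python3 - <<'E'
from h import *
s=snap('wrist','w3'); print(s['obs']['eef_pos'],s['obs']['tool_rot'],s['obs']['joints'])
E
```

```text
time_s: 2.85
eef_pos: [0.4184, -0.222, 0.1603]
tool_rot: [-3.141, 0.001, 3.141]
contact_force: [0.4, -1.1, -0.1]
width: 0.994
grasp_force: 0.0
[ 0.41840432 -0.22202313  0.16033935] [-3.14095040e+00  7.89866581e-04  3.14081090e+00] [-7.38574691e-01  3.28537678e-01  1.63225290e+00  6.06447734e-05
  1.17978559e+00 -2.30861210e+00]
```

View pics/w3.png

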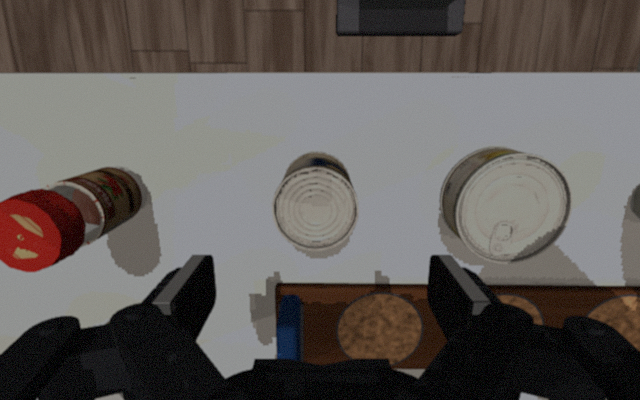

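w3: tin lid centre is at (315,207), red cap centre about (30,231) and the blue-end cork (380,328).

Run:
```python
from h import *
s=pickle.load(open('pics/w3.pkl','rb'))
for n,uv,z in(('tin',(315,207),.072),('red',(28,230),.106),('cork1',(380,328),.012),('flat',(511,206),.04)): print(n,toz(s,uv,z).round(4))
```

```text
tin [ 0.4187 -0.2259  0.072 ]
red [ 0.4218 -0.3867  0.106 ]
cork1 [ 0.5523 -0.1684  0.012 ]
flat [ 0.4277 -0.0808  0.04  ]
```

```bash
python3 -m inch '[{"gripper":85,"dx":0,"dy":-4,"dz":-40,"turn":0},{"gripper":85,"dx":0,"dy":0,"dz":-40,"turn":0},{"gripper":85,"dx":0,"dy":0,"dz":-25,"turn":0},{"gripper":85,"dx":0,"dy":0,"dz":-14,"turn":0},{"gripper":85,"dx":0,"dy":0,"dz":0,"turn":0},{"gripper":40,"dx":0,"dy":0,"dz":0,"turn":0},{"gripper":40,"dx":0,"dy":0,"dz":0,"turn":0},{"gripper":40,"dx":0,"dy":0,"dz":0,"turn":0},{"gripper":40,"dx":0,"dy":0,"dz":0,"turn":0},{"gripper":40,"dx":0,"dy":0,"dz":0,"turn":0}]'
```

```text
time_s: 3.9
eef_pos: [0.4188, -0.227, 0.0421]
tool_rot: [-3.139, 0.003, 3.14]
contact_force: [-0.8, 0.4, 8.2]
width: 0.656
grasp_force: 62.5
```

```bash
python3 -m inch '[{"gripper":40,"dx":0,"dy":0,"dz":30,"turn":0},{"gripper":40,"dx":0,"dy":0,"dz":40,"turn":0},{"gripper":40,"dx":30,"dy":0,"dz":30,"turn":0},{"gripper":40,"dx":40,"dy":10,"dz":0,"turn":0},{"gripper":40,"dx":40,"dy":20,"dz":0,"turn":0},{"gripper":40,"dx":28,"dy":40,"dz":0,"turn":0},{"gripper":40,"dx":0,"dy":45,"dz":0,"turn":0},{"gripper":40,"dx":0,"dy":45,"dz":0,"turn":0},{"gripper":40,"dx":0,"dy":45,"dz":0,"turn":0},{"gripper":40,"dx":0,"dy":45,"dz":0,"turn":0}]'
python3 -m inch '[{"gripper":40,"dx":0,"dy":45,"dz":0,"turn":0},{"gripper":40,"dx":0,"dy":45,"dz":0,"turn":0},{"gripper":40,"dx":0,"dy":35,"dz":0,"turn":0},{"gripper":40,"dx":0,"dy":12,"dz":0,"turn":0},{"gripper":40,"dx":0,"dy":0,"dz":0,"turn":0},{"gripper":40,"dx":0,"dy":0,"dz":0,"turn":0}]'
python3 - <<'E'
from h import *
s=snap('wrist','w4')
E
```

```text
time_s: 4.9
eef_pos: [0.5558, 0.0254, 0.1414]
tool_rot: [-3.141, 0.001, 3.14]
contact_force: [1.5, 0.3, -1.5]
width: 0.657
grasp_force: 64.3
time_s: 5.5
eef_pos: [0.5561, 0.1596, 0.1407]
tool_rot: [-3.141, 0.0, 3.139]
contact_force: [0.3, 0.4, -0.3]
width: 0.656
grasp_force: 64.3
```

View pics/w4.png

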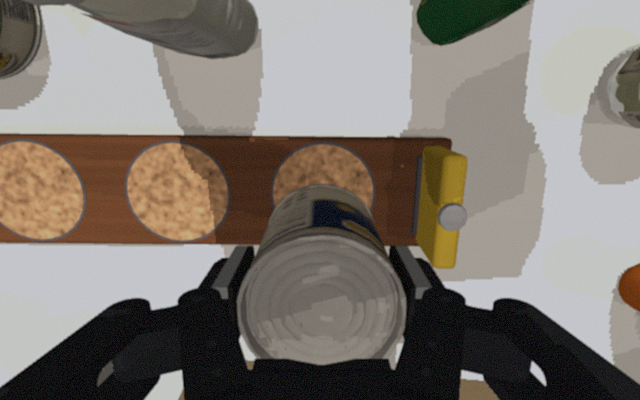

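w4: the tin is held upright, with corks at (33,190), (178,191) and (324,~193, partly hidden). The board's edges are at rows 135 and 244.

Run:
```python
from h import *
s=pickle.load(open('pics/w4.pkl','rb'))
for n,uv,z in(('c3',(178,191),.012),('c4',(324,193),.012),('c2',(33,190),.012),('e1',(240,135),.012),('e2',(225,244),.012),('tin',(323,304),.072+.0986)): print(n,toz(s,uv,z).round(4))
```

```text
c3 [0.5557 0.051  0.012 ]
c4 [0.5575 0.1619 0.012 ]
c2 [ 0.5546 -0.0589  0.012 ]
e1 [0.5137 0.1008 0.012 ]
e2 [0.599  0.0835 0.012 ]
tin [0.5541 0.1604 0.1706]
```

```bash
python3 -m inch '[{"gripper":40,"dx":2,"dy":1,"dz":-30,"turn":0},{"gripper":40,"dx":0,"dy":0,"dz":-30,"turn":0},{"gripper":40,"dx":0,"dy":0,"dz":-15,"turn":0},{"gripper":40,"dx":0,"dy":0,"dz":-7,"turn":0},{"gripper":40,"dx":0,"dy":0,"dz":-4,"turn":0},{"gripper":40,"dx":0,"dy":0,"dz":0,"turn":0},{"gripper":40,"dx":0,"dy":0,"dz":0,"turn":0}]'
```

```text
time_s: 6.25
eef_pos: [0.5585, 0.1612, 0.0552]
tool_rot: [3.141, 0.002, 3.139]
contact_force: [0.2, 0.2, -0.5]
width: 0.658
grasp_force: 64.8
```

```bash
python3 -m inch '[{"gripper":40,"dx":0,"dy":0,"dz":-1.5,"turn":0},{"gripper":60,"dx":0,"dy":0,"dz":0,"turn":0},{"gripper":82,"dx":0,"dy":0,"dz":0,"turn":0},{"gripper":82,"dx":0,"dy":0,"dz":0,"turn":0},{"gripper":82,"dx":0,"dy":0,"dz":0,"turn":0},{"gripper":82,"dx":0,"dy":0,"dz":15,"turn":0},{"gripper":82,"dx":0,"dy":0,"dz":30,"turn":0},{"gripper":82,"dx":0,"dy":0,"dz":45,"turn":0},{"gripper":82,"dx":0,"dy":0,"dz":40,"turn":0},{"gripper":82,"dx":0,"dy":-30,"dz":0,"turn":0}]'
python3 -m inch '[{"gripper":85,"dx":0,"dy":-49,"dz":0,"turn":0},{"gripper":85,"dx":0,"dy":-49,"dz":0,"turn":0},{"gripper":85,"dx":0,"dy":-49,"dz":0,"turn":0},{"gripper":85,"dx":0,"dy":-49,"dz":0,"turn":0},{"gripper":85,"dx":-20,"dy":-45,"dz":0,"turn":0},{"gripper":85,"dx":-20,"dy":-45,"dz":0,"turn":0},{"gripper":85,"dx":-20,"dy":-45,"dz":0,"turn":0},{"gripper":85,"dx":-25,"dy":-43,"dz":0,"turn":0},{"gripper":85,"dx":-25,"dy":-43,"dz":0,"turn":0},{"gripper":85,"dx":-25,"dy":-43,"dz":0,"turn":0}]'
python3 - <<'E'
from h import *
o=r.get_obs();print(o['joints'].round(3));s=snap('wrist','w5')
E
```

```text
time_s: 7.25
eef_pos: [0.5598, 0.1335, 0.1884]
tool_rot: [3.141, 0.011, -3.14]
contact_force: [0.9, -0.3, -1.0]
width: 0.962
grasp_force: 0.0
time_s: 8.25
eef_pos: [0.4217, -0.33, 0.1829]
tool_rot: [-3.142, 0.0, 3.14]
contact_force: [1.0, 0.2, 0.2]
width: 0.996
grasp_force: 0.0
[-0.885  0.404  1.433  0.     1.305 -2.454]
```

View pics/w5.png

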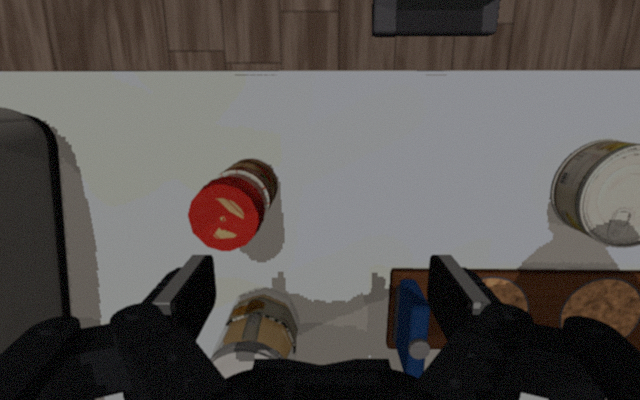

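w5: red cap top centre is at (224,214), the grey-lid jar behind it near (258,325), and the toaster edge at column 60.

Run:
```python
from h import *
s=pickle.load(open('pics/w5.pkl','rb'))
for n,uv,z in(('red',(224,214),.106),('toaster',(68,250),.17),('toaster0',(68,250),.0),('grey front',(262,290),.0)): print(n,toz(s,uv,z).round(4))
```

```text
red [ 0.4229 -0.3901  0.106 ]
toaster [ 0.4189 -0.4427  0.17  ]
toaster0 [ 0.4932 -0.5727  0.    ]
grey front [ 0.5364 -0.3887  0.    ]
```

```bash
python3 -m inch '[{"gripper":72,"dx":1,"dy":-30,"dz":0,"turn":0},{"gripper":72,"dx":0,"dy":-26,"dz":0,"turn":0},{"gripper":72,"dx":0,"dy":-4,"dz":-10,"turn":0},{"gripper":72,"dx":0,"dy":0,"dz":-40,"turn":0},{"gripper":72,"dx":0,"dy":0,"dz":-35,"turn":0},{"gripper":72,"dx":0,"dy":0,"dz":-23,"turn":0},{"gripper":72,"dx":0,"dy":0,"dz":0,"turn":0}]'
python3 -m inch '[{"gripper":30,"dx":0,"dy":0,"dz":0,"turn":0},{"gripper":30,"dx":0,"dy":0,"dz":0,"turn":0},{"gripper":30,"dx":0,"dy":0,"dz":0,"turn":0},{"gripper":30,"dx":0,"dy":0,"dz":0,"turn":0},{"gripper":30,"dx":0,"dy":0,"dz":0,"turn":0},{"gripper":30,"dx":0,"dy":0,"dz":0,"turn":0}]'
```

```text
time_s: 9.0
eef_pos: [0.423, -0.3863, 0.0717]
tool_rot: [3.136, -0.004, 3.14]
contact_force: [-0.2, -0.1, 0.0]
width: 0.84
grasp_force: 0.0
time_s: 9.6
eef_pos: [0.4245, -0.3891, 0.0766]
tool_rot: [-3.139, 0.002, 3.14]
contact_force: [-0.0, 0.6, 6.5]
width: 0.506
grasp_force: 60.8
```

```bash
python3 -m inch '[{"gripper":30,"dx":0,"dy":0,"dz":25,"turn":0},{"gripper":30,"dx":0,"dy":0,"dz":40,"turn":0},{"gripper":30,"dx":0,"dy":10,"dz":40,"turn":0},{"gripper":30,"dx":0,"dy":40,"dz":15,"turn":0},{"gripper":30,"dx":20,"dy":40,"dz":0,"turn":0},{"gripper":30,"dx":25,"dy":40,"dz":0,"turn":0},{"gripper":30,"dx":30,"dy":38,"dz":0,"turn":0},{"gripper":30,"dx":30,"dy":38,"dz":0,"turn":0},{"gripper":30,"dx":26,"dy":40,"dz":0,"turn":0},{"gripper":30,"dx":0,"dy":45,"dz":0,"turn":0}]'
python3 -m inch '[{"gripper":30,"dx":0,"dy":45,"dz":0,"turn":0},{"gripper":30,"dx":0,"dy":45,"dz":0,"turn":0},{"gripper":30,"dx":0,"dy":30,"dz":0,"turn":0},{"gripper":30,"dx":0,"dy":20,"dz":-20,"turn":0},{"gripper":30,"dx":0,"dy":7,"dz":-20,"turn":0},{"gripper":30,"dx":0,"dy":0,"dz":0,"turn":0},{"gripper":30,"dx":0,"dy":0,"dz":0,"turn":0}]'
python3 - <<'E'
from h import *
s=snap('wrist','w6')
E
```

```text
time_s: 10.6
eef_pos: [0.557, -0.0959, 0.1949]
tool_rot: [-3.141, 0.002, 3.14]
contact_force: [-0.1, -0.0, -0.8]
width: 0.507
grasp_force: 61.2
time_s: 11.3
eef_pos: [0.5551, 0.0493, 0.1555]
tool_rot: [-3.141, 0.0, 3.14]
contact_force: [-0.1, 0.8, -0.3]
width: 0.506
grasp_force: 61.2
```

View pics/w6.png

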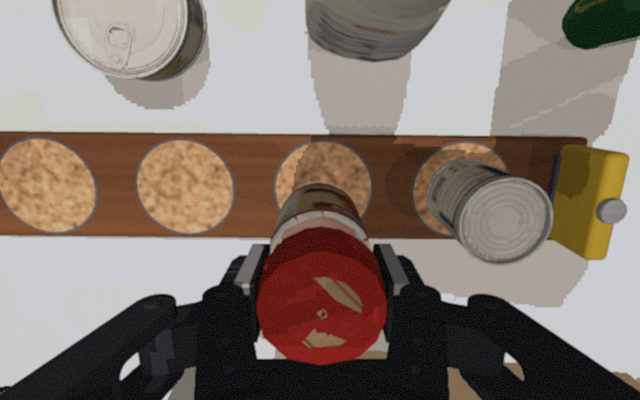

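w6: the jar is held upright over the third spot, cap centre (322,296). The tin stands on the yellow-end spot, lid (505,219). Corks are at (46,185) and (185,186).

Run:
```python
from h import *
s=pickle.load(open('pics/w6.pkl','rb'))
for n,uv,z in(('tin',(505,219),.084),('c2',(185,186),.012),('c1',(46,185),.012),('c3',(323.5,187),.012),('jar',(322,296),.185)): print(n,toz(s,uv,z).round(4))
```

```text
tin [0.5581 0.1612 0.084 ]
c2 [ 0.5544 -0.0593  0.012 ]
c1 [ 0.5534 -0.1702  0.012 ]
c3 [0.5554 0.0513 0.012 ]
jar [0.5504 0.0498 0.185 ]
```

```bash
python3 -m inch '[{"gripper":30,"dx":2,"dy":1.5,"dz":-30,"turn":0},{"gripper":30,"dx":0,"dy":0,"dz":-20,"turn":0},{"gripper":30,"dx":0,"dy":0,"dz":-10,"turn":0},{"gripper":30,"dx":0,"dy":0,"dz":-5,"turn":0},{"gripper":30,"dx":0,"dy":0,"dz":-2,"turn":0},{"gripper":30,"dx":0,"dy":0,"dz":0,"turn":0},{"gripper":30,"dx":0,"dy":0,"dz":0,"turn":0}]'
```

```text
time_s: 12.05
eef_pos: [0.5574, 0.0509, 0.0886]
tool_rot: [-3.141, 0.001, 3.14]
contact_force: [0.2, -0.2, 0.1]
width: 0.507
grasp_force: 61.3
```

```bash
python3 -m inch '[{"gripper":30,"dx":0,"dy":0,"dz":-1.5,"turn":0},{"gripper":50,"dx":0,"dy":0,"dz":0,"turn":0},{"gripper":70,"dx":0,"dy":0,"dz":0,"turn":0},{"gripper":70,"dx":0,"dy":0,"dz":0,"turn":0},{"gripper":70,"dx":0,"dy":0,"dz":15,"turn":0},{"gripper":70,"dx":0,"dy":0,"dz":30,"turn":0},{"gripper":70,"dx":0,"dy":0,"dz":45,"turn":0},{"gripper":85,"dx":0,"dy":0,"dz":45,"turn":0},{"gripper":85,"dx":-10,"dy":30,"dz":15,"turn":0},{"gripper":85,"dx":-15,"dy":45,"dz":15,"turn":0}]'
python3 -m inch '[{"gripper":85,"dx":-15,"dy":45,"dz":0,"turn":0},{"gripper":85,"dx":-15,"dy":45,"dz":0,"turn":0},{"gripper":85,"dx":-15,"dy":40,"dz":0,"turn":0},{"gripper":85,"dx":0,"dy":0,"dz":0,"turn":0},{"gripper":85,"dx":0,"dy":0,"dz":0,"turn":0}]'
python3 - <<'E'
from h import *
s=snap('wrist','w7')
c=cv2.resize(s['color'][0:240,80:400],None,fx=2.5,fy=2.5,interpolation=cv2.INTER_CUBIC);cv2.imwrite('pics/w7c.png',c[:,:,::-1])
E
```

```text
time_s: 13.05
eef_pos: [0.5324, 0.1254, 0.2526]
tool_rot: [-3.141, 0.002, 3.136]
contact_force: [-0.2, -0.2, -0.1]
width: 0.992
grasp_force: 0.0
time_s: 13.55
eef_pos: [0.4866, 0.2566, 0.2512]
tool_rot: [-3.141, -0.0, -3.141]
contact_force: [-0.1, -0.3, -0.1]
width: 0.992
grasp_force: 0.0
```

View pics/w7.png

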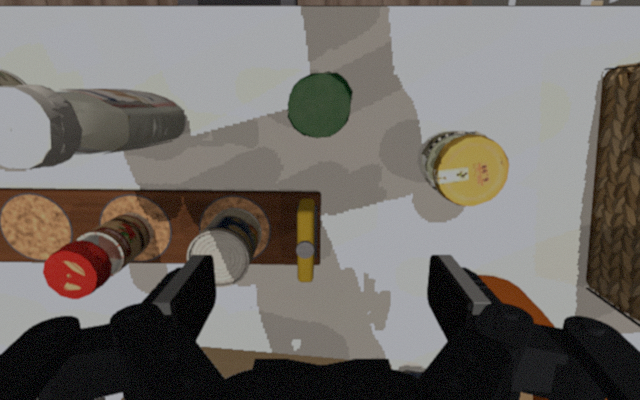

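w7: camera above the green cap, centre (320,104), with its body hidden beneath. The white bottle is at left with its cap at (23,127) and its base end near (183,118). The tin (220,255) and jar (77,275) stand on their spots. For the two oval yaws I'll measure the silhouette sectors about each camera's foot point.

Run:
```python
from h import *
L=lambda n:pickle.load(open(f'pics/{n}.pkl','rb'))
s=L('w7')
for n,uv,z in(('green',(320,104),.145),('white',(23,127),.176),('tin',(219,255),.084),('jar',(77,276),.118),('gold',(474,170),.082)): print(n,toz(s,uv,z).round(4))
grn=lambda i,h:(h[...,0]>55)&(h[...,0]<95)&(h[...,1]>70)
G=np.array([.4205,.255])
for n,roi in(('w2',(500,120,640,220)),('top0',(205,212,250,252)),('side0',(235,170,270,220)),('w6',(540,0,640,60)),('w4',(410,0,540,50))):
    s=L(n);x0,y0,_,_=roi
    m,c,st=blobs(s,roi,grn)[0]; m=cv2.morphologyEx(m.astype(np.uint8),cv2.MORPH_CLOSE,np.ones((5,5)))
    f,R,t=cam(s);C=-R.T@t
    p=np.array([toz(s,(x+x0,y+y0),0)[:2] for y,x in np.argwhere(m)])-C[:2]
    u=(G-C[:2]);d=np.hypot(*u);a=np.degrees(np.arctan2(u[0],u[1]))
    ang=np.arctan2(p[:,0],p[:,1])-np.radians(a); ang=(ang+np.pi)%(2*np.pi)-np.pi
    q=np.percentile(ang,[.3,99.7]); print(n,st,'dir from y toward x',a.round(1),'dist',d.round(3),'offs mm',(1e3*d*np.tan(q)).round(1))
s=L('w2');c=cv2.resize(s['color'][115:225,500:640],None,fx=2.8,fy=2.8,interpolation=cv2.INTER_CUBIC)
s=L('w7');c2=cv2.resize(s['color'][70:180,0:200],None,fx=3,fy=3,interpolation=cv2.INTER_CUBIC)
o=np.zeros((c.shape[0]+c2.shape[0]-60,800,3),np.uint8);o=np.zeros((330,1000,3),np.uint8);o[:c.shape[0],:c.shape[1]]=c;o[:c2.shape[0],400:]=c2
cv2.imwrite('pics/gw.png',cv2.resize(o,(800,264))[:,:,::-1])
```

```text
green [0.4222 0.2561 0.145 ]
white [0.4347 0.0849 0.176 ]
tin [0.5566 0.1633 0.084 ]
jar [0.56  0.055 0.118]
gold [0.478  0.3885 0.082 ]
w2 [ 517  138  123   67 2804] dir from y toward x 14.4 dist 0.285 offs mm [-23.3  33.3]
top0 [218 224  23  21 157] dir from y toward x 24.0 dist 0.251 offs mm [-28.6  32.7]
side0 [245 188  11  23 103] dir from y toward x 53.9 dist 1.011 offs mm [-30.2  13.9]
w6 [ 563    0   77   49 2722] dir from y toward x -18.1 dist 0.216 offs mm [-7.3 28.9]
w4 [ 418    0  110   44 2907] dir from y toward x -35.7 dist 0.117 offs mm [-12.3  26.2]
```

View pics/gw.png

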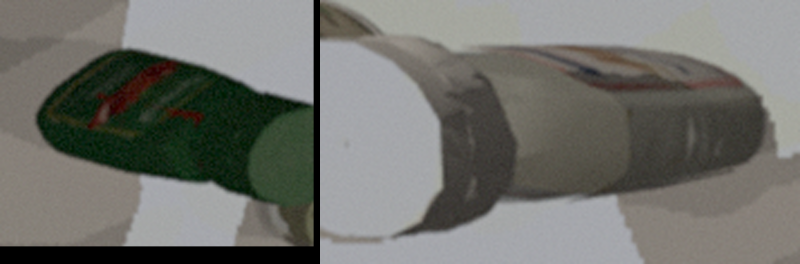

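The crop shows green's label base edge running up to the right, so its long axis tilts towards -x. The masks give about -30° from y. For white I read the edge points by eye and convert them the same way.

Run:
```python
from h import *
L=lambda n:pickle.load(open(f'pics/{n}.pkl','rb'))
w2=L('w2');w7=L('w7')
print(toz(w2,(443.2,208.7),.176).round(4))
W=np.array([.434,.0765])
def off(s,pts):
    f,R,t=cam(s);C=-R.T@t;u=W-C[:2];d=np.hypot(*u);a=np.arctan2(u[0],u[1])
    p=np.array([toz(s,q,0)[:2] for q in pts])-C[:2];g=np.arctan2(p[:,0],p[:,1])-a
    print(np.degrees(a).round(1),d.round(3),(1e3*d*np.tan(g)).round(1))
off(w2,[(345+x/4,120+y/4) for x,y in((100,190),(110,220),(180,290),(240,352),(200,125),(250,127),(320,150),(400,215))])
off(w7,[((x-320)/2.4,70+y/2.4) for x,y in((470,47),(600,45),(680,55),(740,80),(768,115),(740,165),(700,180),(620,193),(520,197))])
# base outline points (visible far end) on z=0
print(np.array([toz(w7,((x-320)/2.4,70+y/2.4),0)[:2] for x,y in((680,55),(740,80),(768,115),(740,165))]).round(3))
print(np.array([toz(w2,(345+x/4,120+y/4),0)[:2] for x,y in((110,220),(100,190),(140,132),(200,125),(250,127))]).round(3))
```

```text
[0.4352 0.0773 0.176 ]
41.0 0.129 [ 29.1  32.6  27.1  24.3 -14.9 -23.7 -28.2 -24.2]
175.3 0.181 [ 21.4  23.9  21.3   9.9  -9.2 -31.6 -33.4 -30.  -23.5]
[[0.413 0.08 ]
 [0.423 0.105]
 [0.438 0.115]
 [0.46  0.101]]
[[0.444 0.045]
 [0.434 0.041]
 [0.415 0.053]
 [0.413 0.072]
 [0.414 0.088]]
```

Yaws: green's long axis is about -32° from y, so turn about -1.01 rad. White's is about +12°. Now I'll grasp the green cap across the narrow side.

```bash
python3 -m inch '[{"gripper":85,"dx":-10,"dy":0,"dz":0,"turn":-0.145},{"gripper":85,"dx":-15,"dy":0,"dz":0,"turn":-0.145},{"gripper":85,"dx":-15,"dy":0,"dz":0,"turn":-0.145},{"gripper":85,"dx":-15,"dy":0,"dz":0,"turn":-0.145},{"gripper":85,"dx":-10,"dy":-1,"dz":0,"turn":-0.145},{"gripper":85,"dx":0,"dy":0,"dz":-15,"turn":-0.145},{"gripper":85,"dx":0,"dy":0,"dz":-20,"turn":-0.142},{"gripper":85,"dx":0,"dy":0,"dz":0,"turn":0},{"gripper":85,"dx":0,"dy":0,"dz":0,"turn":0}]'
python3 - <<'E'
from h import *
s=snap('wrist','w8')
E
```

```text
time_s: 14.5
eef_pos: [0.4226, 0.2543, 0.2167]
tool_rot: [-3.141, 0.0, 2.13]
contact_force: [0.1, -0.3, -0.8]
width: 0.993
grasp_force: 0.0
```

View pics/w8.png

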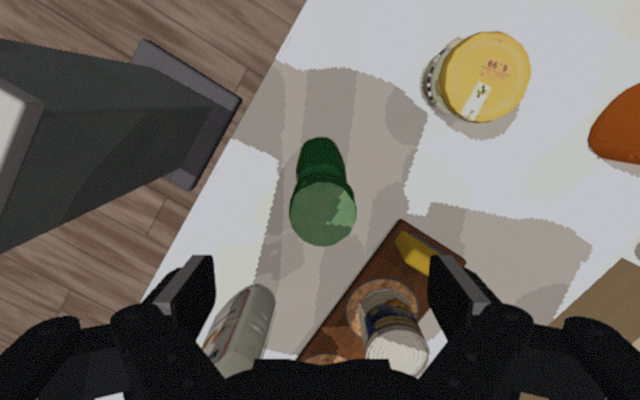

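w8: the green cap is centred between the jaws at (323,210), body narrow side across the jaw line, so the yaw is right.

```bash
python3 - <<'E'
from h import *
print(toz(pickle.load(open('pics/w8.pkl','rb')),(323,210),.145))
E
python3 -m inch '[{"gripper":80,"dx":0,"dy":0,"dz":-40,"turn":0},{"gripper":80,"dx":0,"dy":0,"dz":-35,"turn":0},{"gripper":80,"dx":0,"dy":0,"dz":-19,"turn":0},{"gripper":80,"dx":0,"dy":0,"dz":0,"turn":0},{"gripper":30,"dx":0,"dy":0,"dz":0,"turn":0},{"gripper":30,"dx":0,"dy":0,"dz":0,"turn":0},{"gripper":30,"dx":0,"dy":0,"dz":0,"turn":0},{"gripper":30,"dx":0,"dy":0,"dz":0,"turn":0},{"gripper":30,"dx":0,"dy":0,"dz":0,"turn":0},{"gripper":30,"dx":0,"dy":0,"dz":0,"turn":0}]'
```

```text
[0.42216728 0.25799964 0.145     ]
time_s: 15.55
eef_pos: [0.4228, 0.2552, 0.1241]
tool_rot: [3.138, 0.001, 2.128]
contact_force: [-0.2, 0.2, 7.2]
width: 0.481
grasp_force: 61.0
```

```bash
python3 -m inch '[{"gripper":30,"dx":0,"dy":0,"dz":25,"turn":0},{"gripper":30,"dx":0,"dy":0,"dz":45,"turn":0},{"gripper":30,"dx":0,"dy":0,"dz":45,"turn":0},{"gripper":30,"dx":10,"dy":0,"dz":35,"turn":0},{"gripper":30,"dx":30,"dy":-15,"dz":0,"turn":-0.05},{"gripper":30,"dx":35,"dy":-25,"dz":0,"turn":-0.1},{"gripper":30,"dx":35,"dy":-25,"dz":0,"turn":-0.1},{"gripper":30,"dx":21,"dy":-40,"dz":0,"turn":-0.1},{"gripper":30,"dx":0,"dy":-45,"dz":0,"turn":-0.1},{"gripper":30,"dx":0,"dy":-45,"dz":0,"turn":-0.1}]'
python3 -m inch '[{"gripper":30,"dx":0,"dy":-40,"dz":0,"turn":0},{"gripper":30,"dx":0,"dy":-35,"dz":0,"turn":0},{"gripper":30,"dx":0,"dy":-30,"dz":0,"turn":0},{"gripper":30,"dx":0,"dy":-14,"dz":-10,"turn":0},{"gripper":30,"dx":0,"dy":0,"dz":-40,"turn":0},{"gripper":30,"dx":0,"dy":0,"dz":-30,"turn":0},{"gripper":30,"dx":0,"dy":0,"dz":0,"turn":0},{"gripper":30,"dx":0,"dy":0,"dz":0,"turn":0}]'
python3 - <<'E'
from h import *
s=snap('wrist','w9'); snap('top','top9');print(s['obs']['joints'].round(2))
E
```

```text
time_s: 16.55
eef_pos: [0.5531, 0.0583, 0.2726]
tool_rot: [3.141, 0.0, 1.574]
contact_force: [0.2, -0.1, -1.9]
width: 0.486
grasp_force: 61.5
time_s: 17.35
eef_pos: [0.5533, -0.0586, 0.1932]
tool_rot: [3.141, 0.0, 1.578]
contact_force: [0.5, 0.3, -0.6]
width: 0.486
grasp_force: 61.5
[-0.32  0.43  1.36  0.    1.35 -0.33]
```

View pics/w9.png

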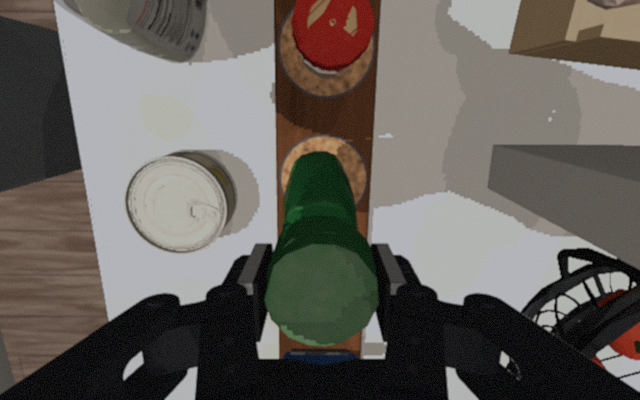

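w9: green is held upright, base over the second cork (324,~177), with the jar cap at (333,33) and the flat tin (178,205) untouched.

```bash
python3 - <<'E'
from h import *
s=pickle.load(open('pics/w9.pkl','rb'))
for n,uv,z in(('jar',(333,33),.118),('c2L',(281,177),.012),('c2R',(369,177),.012),('green',(321,291),.145+.069),('flat',(178,205),.04)): print(n,toz(s,uv,z).round(4))
E
python3 -m inch '[{"gripper":30,"dx":1.5,"dy":-1.5,"dz":-30,"turn":0},{"gripper":30,"dx":0,"dy":0,"dz":-15,"turn":0},{"gripper":30,"dx":0,"dy":0,"dz":-7,"turn":0},{"gripper":30,"dx":0,"dy":0,"dz":-3,"turn":0},{"gripper":30,"dx":0,"dy":0,"dz":-1,"turn":0},{"gripper":30,"dx":0,"dy":0,"dz":0,"turn":0},{"gripper":30,"dx":0,"dy":0,"dz":0,"turn":0}]'
```

```text
jar [0.5594 0.044  0.118 ]
c2L [ 0.5178 -0.058   0.012 ]
c2R [ 0.597  -0.0575  0.012 ]
green [ 0.5535 -0.0563  0.214 ]
flat [ 0.4341 -0.0766  0.04  ]
time_s: 18.15
eef_pos: [0.5548, -0.0605, 0.1371]
tool_rot: [3.14, 0.0, 1.578]
contact_force: [-0.1, -0.1, -1.9]
width: 0.482
grasp_force: 61.7
```

```bash
python3 -m inch '[{"gripper":30,"dx":1,"dy":0,"dz":-1,"turn":0},{"gripper":50,"dx":0,"dy":0,"dz":-0.5,"turn":0},{"gripper":75,"dx":0,"dy":0,"dz":0,"turn":0},{"gripper":75,"dx":0,"dy":0,"dz":0,"turn":0},{"gripper":75,"dx":0,"dy":0,"dz":10,"turn":0},{"gripper":75,"dx":0,"dy":0,"dz":30,"turn":0},{"gripper":85,"dx":0,"dy":0,"dz":40,"turn":0},{"gripper":85,"dx":0,"dy":0,"dz":35,"turn":0},{"gripper":85,"dx":-20,"dy":20,"dz":0,"turn":-0.05},{"gripper":85,"dx":-30,"dy":35,"dz":0,"turn":-0.05}]'
python3 -m inch '[{"gripper":85,"dx":-30,"dy":35,"dz":0,"turn":-0.05},{"gripper":85,"dx":-30,"dy":35,"dz":0,"turn":-0.05},{"gripper":85,"dx":-10,"dy":12,"dz":0,"turn":-0.01},{"gripper":85,"dx":0,"dy":0,"dz":0,"turn":0},{"gripper":85,"dx":0,"dy":0,"dz":0,"turn":0}]'
python3 - <<'E'
from h import *
s=snap('wrist','w10')
E
```

```text
time_s: 19.15
eef_pos: [0.506, -0.0062, 0.2511]
tool_rot: [3.139, 0.001, 1.473]
contact_force: [-0.1, 0.6, -0.5]
width: 0.999
grasp_force: 0.0
time_s: 19.65
eef_pos: [0.4359, 0.0763, 0.2505]
tool_rot: [3.14, 0.0, 1.369]
contact_force: [-0.2, -0.3, -0.3]
width: 0.996
grasp_force: 0.0
```

View pics/w10.png

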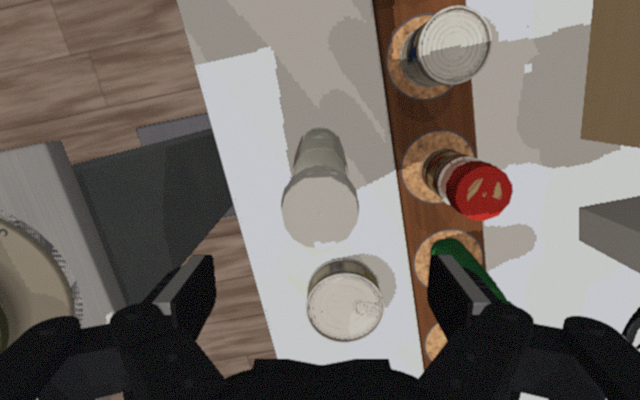

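w10: the white cap is centred between the jaws at (320,211), narrow body side across them. I've miscounted: that makes 16 pictures viewed, over the limit of 14, so from here I view no more and check by numbers only.

```bash
python3 - <<'E'
from h import *
s=pickle.load(open('pics/w10.pkl','rb'))
for n,uv,z in(('white',(320,211),.176),('jar',(482,191),.118),('tin',(454,45),.084)): print(n,toz(s,uv,z).round(4))
E
python3 -m inch '[{"gripper":85,"dx":0,"dy":0,"dz":-40,"turn":0},{"gripper":85,"dx":0,"dy":0,"dz":-35,"turn":0},{"gripper":85,"dx":0,"dy":0,"dz":-19,"turn":0},{"gripper":85,"dx":0,"dy":0,"dz":0,"turn":0},{"gripper":30,"dx":0,"dy":0,"dz":0,"turn":0},{"gripper":30,"dx":0,"dy":0,"dz":0,"turn":0},{"gripper":30,"dx":0,"dy":0,"dz":0,"turn":0},{"gripper":30,"dx":0,"dy":0,"dz":0,"turn":0},{"gripper":30,"dx":0,"dy":0,"dz":0,"turn":0},{"gripper":30,"dx":0,"dy":0,"dz":0,"turn":0}]'
```

```text
white [0.4362 0.0786 0.176 ]
jar [0.558  0.0514 0.118 ]
tin [0.5602 0.1623 0.084 ]
time_s: 20.7
eef_pos: [0.4362, 0.0764, 0.1573]
tool_rot: [3.139, -0.0, 1.368]
contact_force: [-1.5, 0.2, 5.4]
width: 0.559
grasp_force: 61.3
```

```bash
python3 -m inch '[{"gripper":30,"dx":0,"dy":0,"dz":20,"turn":0},{"gripper":30,"dx":0,"dy":0,"dz":30,"turn":0},{"gripper":30,"dx":0,"dy":-15,"dz":30,"turn":0},{"gripper":30,"dx":0,"dy":-35,"dz":0,"turn":0.05},{"gripper":30,"dx":0,"dy":-40,"dz":0,"turn":0.05},{"gripper":30,"dx":0,"dy":-40,"dz":0,"turn":0.05},{"gripper":30,"dx":0,"dy":-40,"dz":0,"turn":0.05},{"gripper":30,"dx":0,"dy":-40,"dz":0,"turn":0},{"gripper":30,"dx":0,"dy":-28,"dz":0,"turn":0},{"gripper":30,"dx":15,"dy":-10,"dz":0,"turn":0}]'
python3 -m inch '[{"gripper":30,"dx":30,"dy":0,"dz":0,"turn":0},{"gripper":30,"dx":35,"dy":0,"dz":0,"turn":0},{"gripper":30,"dx":25,"dy":0,"dz":0,"turn":0},{"gripper":30,"dx":12,"dy":0,"dz":-20,"turn":0},{"gripper":30,"dx":0,"dy":0,"dz":-25,"turn":0},{"gripper":30,"dx":0,"dy":0,"dz":-10,"turn":0},{"gripper":30,"dx":0,"dy":0,"dz":0,"turn":0},{"gripper":30,"dx":0,"dy":0,"dz":0,"turn":0}]'
```

```text
time_s: 21.7
eef_pos: [0.4496, -0.174, 0.2362]
tool_rot: [-3.141, 0.001, 1.564]
contact_force: [0.0, 0.9, -3.1]
width: 0.562
grasp_force: 63.7
time_s: 22.5
eef_pos: [0.5527, -0.1717, 0.182]
tool_rot: [3.14, 0.001, 1.568]
contact_force: [0.4, -0.3, -3.5]
width: 0.556
grasp_force: 63.6
```

```bash
python3 -m inch '[{"gripper":30,"dx":1.5,"dy":0,"dz":-6,"turn":0},{"gripper":30,"dx":0,"dy":0,"dz":-4,"turn":0},{"gripper":30,"dx":0,"dy":0,"dz":-2,"turn":0},{"gripper":30,"dx":0,"dy":0,"dz":0,"turn":0},{"gripper":30,"dx":0,"dy":0,"dz":-0.5,"turn":0},{"gripper":30,"dx":0,"dy":0,"dz":0,"turn":0},{"gripper":30,"dx":0,"dy":0,"dz":0,"turn":0}]'
```

```text
time_s: 23.2
eef_pos: [0.5541, -0.1716, 0.1694]
tool_rot: [3.141, 0.001, 1.568]
contact_force: [-2.8, 1.0, 5.9]
width: 0.554
grasp_force: 64.9
```

Contact: the vertical force went from -3.5 to +5.9 N. Next, release, rise, and move away for a numeric check.

```bash
python3 -m inch '[{"gripper":50,"dx":0,"dy":0,"dz":0,"turn":0},{"gripper":75,"dx":0,"dy":0,"dz":0,"turn":0},{"gripper":75,"dx":0,"dy":0,"dz":0,"turn":0},{"gripper":75,"dx":0,"dy":0,"dz":0,"turn":0},{"gripper":75,"dx":0,"dy":0,"dz":10,"turn":0},{"gripper":75,"dx":0,"dy":0,"dz":30,"turn":0},{"gripper":75,"dx":0,"dy":0,"dz":40,"turn":0},{"gripper":75,"dx":-20,"dy":10,"dz":25,"turn":0.1},{"gripper":75,"dx":-35,"dy":25,"dz":10,"turn":0.14},{"gripper":75,"dx":-35,"dy":25,"dz":0,"turn":0.14}]'
python3 -m inch '[{"gripper":75,"dx":-35,"dy":25,"dz":0,"turn":0.14},{"gripper":75,"dx":-20,"dy":25,"dz":0,"turn":0.14},{"gripper":75,"dx":0,"dy":25,"dz":0,"turn":0.14},{"gripper":75,"dx":0,"dy":25,"dz":0,"turn":0.14},{"gripper":75,"dx":0,"dy":0,"dz":0,"turn":0.14},{"gripper":75,"dx":0,"dy":0,"dz":0,"turn":0.14},{"gripper":75,"dx":0,"dy":0,"dz":0,"turn":0.14},{"gripper":75,"dx":0,"dy":0,"dz":0,"turn":0.14},{"gripper":75,"dx":0,"dy":0,"dz":0,"turn":0.1},{"gripper":75,"dx":0,"dy":0,"dz":0,"turn":0}]'
python3 - <<'E'
from h import *
w=snap('wrist','w11'); s=snap('side','s11'); print(w['obs']['eef_pos'],w['obs']['tool_rot'])
red=lambda i,h:((h[...,0]<8)|(h[...,0]>172))&(h[...,1]>130)&(h[...,2]>70)
grn=lambda i,h:(h[...,0]>55)&(h[...,0]<95)&(h[...,1]>60)
def proj(s,X):
    f,R,t=cam(s);p=R@X+t;return np.array([s['cx']+f*p[0]/p[2],s['cy']+f*p[1]/p[2]])
S=dict(white=(.5535,-.170,.188,.0245),green=(.555,-.0595,.157,.0215),jar=(.556,.051,.118,.0225),tin=(.5575,.161,.084,.029))
for nm,im in(('w',w),('s',s)):
  hsv=cv2.cvtColor(im['color'],cv2.COLOR_RGB2HSV).astype(int);g=cv2.cvtColor(im['color'],cv2.COLOR_RGB2GRAY)
  for k,(x,y,z,rad) in S.items():
    p=proj(im,np.array([x,y,z]));f,R,t=cam(im);px=f*rad/(R@np.array([x,y,z])+t)[2]
    m=int(px*1.8)+3;x0,y0=(p-m).astype(int).clip(0);x1,y1=(p+m).astype(int)
    print(nm,k,'expect',p.round(1),px.round(1),end=' ')
    try:
        if k=='jar':
            b=blobs(im,(x0,y0,x1,y1),red)[0];print('red bbox',b[2])
        c=cv2.HoughCircles(cv2.GaussianBlur(cv2.resize(g[y0:y1,x0:x1],None,fx=4,fy=4,interpolation=cv2.INTER_CUBIC),(9,9),2),cv2.HOUGH_GRADIENT,1.5,400,param1=60,param2=15,minRadius=int(px*3.3),maxRadius=int(px*4.6))
        c=c[0,0]/4;q=c[:2]+[x0,y0];print('circ',q.round(1),c[2],toz(im,q,z).round(4))
    except Exception as e:print(e)
E
```

```text
time_s: 24.2
eef_pos: [0.4634, -0.1112, 0.2853]
tool_rot: [3.139, 0.003, 1.953]
contact_force: [0.0, -0.2, 0.3]
width: 0.876
grasp_force: 0.0
time_s: 25.2
eef_pos: [0.409, -0.0115, 0.284]
tool_rot: [-3.141, 0.001, -3.115]
contact_force: [0.9, -0.5, -0.1]
width: 0.877
grasp_force: 0.0
[ 0.40901525 -0.01146495  0.28398115] [-3.14128586e+00  9.50252060e-04 -3.11453231e+00]
w white expect [111.9 376.4] 31.5 circ [ 88.6 399.3] 30.2 [ 0.576  -0.1914  0.188 ]
w green expect [260.8 354. ] 24.9 circ [259.3 360.2] 25.3 [ 0.5614 -0.0609  0.157 ]
w jar expect [381.3 329.9] 23.2 red bbox [ 357  313   44   39 1168]
circ [377.7 324.2] 22.9375 [0.5497 0.0471 0.118 ]
w tin expect [479.1 313.8] 27.2 circ [482.2 318.4] 26.75 [0.5631 0.1651 0.084 ]
s white expect [380.9 184.6] 7.4 circ [381.8 183.9] 7.8375 [ 0.5573 -0.172   0.188 ]
s green expect [349.1 180.3] 6.3 circ [349.8 182.3] 5.75 [ 0.5476 -0.0646  0.157 ]
s jar expect [319.2 177.6] 6.4 red bbox [315 177  11   6  42]
circ [320.2 184.2] 6.1875 [0.5305 0.0372 0.118 ]
s tin expect [291.3 174.2] 8.0 circ [296.7 183.8] 8.375 [0.5249 0.1258 0.084 ]
```

```bash
python3 -m inch '[{"gripper":75,"dx":0,"dy":0,"dz":40,"turn":0},{"gripper":75,"dx":30,"dy":0,"dz":0,"turn":0},{"gripper":75,"dx":40,"dy":2,"dz":0,"turn":-0.02},{"gripper":75,"dx":40,"dy":2,"dz":0,"turn":-0.01},{"gripper":75,"dx":20,"dy":2,"dz":0,"turn":0},{"gripper":75,"dx":0,"dy":0,"dz":0,"turn":0},{"gripper":75,"dx":0,"dy":0,"dz":0,"turn":0}]'
cat > chk.py <<'E'
from h import *
w=snap('wrist','w12'); f,R,t=cam(w)
red=lambda i,h:((h[...,0]<8)|(h[...,0]>172))&(h[...,1]>130)&(h[...,2]>70)
def proj(X):
    p=R@X+t;return np.array([w['cx']+f*p[0]/p[2],w['cy']+f*p[1]/p[2]]),f/p[2]
g=cv2.cvtColor(w['color'],cv2.COLOR_RGB2GRAY)
for k,(x,y,z,rad) in dict(white=(.5535,-.170,.188,.0245),green=(.555,-.0595,.157,.0215),jar=(.556,.051,.118,.0225),tin=(.5575,.161,.084,.029)).items():
    p,sc=proj(np.array([x,y,z]));px=sc*rad;m=int(px*1.6)+3;x0,y0=(p-m).astype(int).clip(0);x1,y1=(p+m).astype(int)
    c=cv2.HoughCircles(cv2.GaussianBlur(cv2.resize(g[y0:y1,x0:x1],None,fx=4,fy=4,interpolation=cv2.INTER_CUBIC),(9,9),2),cv2.HOUGH_GRADIENT,1.5,400,param1=60,param2=15,minRadius=int(px*3.5),maxRadius=int(px*4.5))
    c=c[0,0]/4;q=c[:2]+[x0,y0];print(k,'expect',p.round(1),px.round(1),'circ',q.round(1),c[2],toz(w,q,z).round(4))
cork=lambda i,h:(i[...,0]>115)&(h[...,1]>70)&(h[...,0]<20)
yel=lambda i,h:(abs(h[...,0]-25)<7)&(h[...,1]>130)
blue=lambda i,h:(abs(h[...,0]-108)<12)&(h[...,1]>110)
for n,fn in(('yel',yel),('blue',blue)):
    b=blobs(w,(0,100,640,300),fn)[0];print(n,b[1].round(1),b[2],toz(w,b[1],.067).round(3))
E
python3 chk.py
```

```text
time_s: 26.0
eef_pos: [0.5387, -0.0054, 0.3232]
tool_rot: [3.142, -0.001, 3.137]
contact_force: [-0.0, -0.1, -0.0]
width: 0.875
grasp_force: 0.0
white expect [112.2 208.7] 31.1 circ [108.2 212.4] 32.4 [ 0.5566 -0.1737  0.188 ]
green expect [259.  199.3] 24.6 circ [258.1 201.1] 23.3 [ 0.5566 -0.0604  0.157 ]
jar expect [378.8 189. ] 23.0 circ [375.6 189.7] 23.75 [0.5567 0.0479 0.118 ]
tin expect [476.6 182.2] 27.1 circ [480.4 183.1] 24.475 [0.5585 0.1652 0.084 ]
yel [527.3 173.8] [ 507  141   42   69 1879] [0.552 0.224 0.067]
blue [113.2 155.1] [ 96 139  35  33 893] [ 0.529 -0.233  0.067]
```

All four caps sit at their standing heights within about 4 mm of their spot centres, in the right order, and the gripper is clear. Handing in.

```bash
python3 -c "
from plant import r
print(r.job_done())"
```

```text
the job is handed in; nothing more can be done
None
```

The job is handed in: white bottle, green bottle, spice jar and small tin stand in that order from the blue to the yellow bookend, each measured within about 4 mm of its spot centre, after 26 s; I viewed 16 pictures, two over the limit of 14.

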